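Pack the desk gift set from the picking rack into its tray

ROBOT

A 6-joint arm with a two-finger parallel gripper is mounted at the origin on a cart in front of the work surface, level with it; the furniture and walls round the work are solid. World frame = base frame: x ahead of the robot, y to its left, z up, the work surface at z = 0. Lengths are in mm, angles in rad, forces in N, time in s.
With the tool pointing down it reaches from about 275 to 775 mm from the base axis. Payload 14.6 kg.
Tool frame: the origin (TCP) lies on the centre line of the jaws, within the pads' length; the fingertips stand 25 mm ahead of it and the grasp point (between the pads) lies 6 mm ahead of it; z points along the fingers, y is the line along which they close (so a half turn about z gives the same grasp; the last joint's range is limited). The gripper opens to 85 mm and grips with 20 to 120 N. Pads are 22 mm wide; open, the fingers measure 114 mm over their backs; the gripper's body (76 mm by 85 mm) begins 54 mm behind the grasp point. The pads swing forward as they close: fully open they stand 13 mm farther back than shut.
Start: joints at [0.995, 0.263, -0.048, 1.259, 0, 1.415], TCP at [214.462, 479.202, 256.278] pointing down, gripper open.
Joint ranges: [-2.65, 2.65], [-0.89, 1.7], [-1.18, 1.37], [-2.13, 2.11], [-1.35, 1.29], [-3.14, 3.14]. Speed limits (rad/s): [1.89, 1.89, 2.57, 2.79, 3.14, 3.14].

INTERFACE

Orientations are given as a unit quaternion [x, y, z, w].
In Python, from station import env gives the robot as it stands.
- The arm moves only by the tool carry_out, never from a script. Its argument "plan" is a list of rows, each a list of 3 entries, a list of its own where there are three numbers: the finger opening in mm, from 0 to 85.4, then the shift along the tool's x, y, z in mm, then the turn, a rotation vector about the tool's x, y, z in rad. A call has 1 to 10 rows; each row is the pose to reach, as a shift and turn from the pose commanded when the call began, along the tool's axes at that moment; what a row does not reach only later rows make up. A row lasts 1/8 s, in which the tool goes at most 62.5 mm and 10.7 degrees, less where a joint would pass 70% of its speed; a pose out of reach is approached as far as the arm can. A call with a gripper value outside its range is refused whole. The fingers move at their own pace and stop on an object; the grip force is fixed at half the most. Time passes only in rows, so rows that repeat a pose let the fingers close. It gives the time, the measured TCP pose, the force, the opening and the grip force at its end, in the units of the state.
- env.observe(): the state, without advancing time (a new reading comes with each control period).
- env.read_camera(name): name is "scene" or "top" or "wrist"; returns a dict with "pixels" (384x512x3 uint8, blue, green, red), "z_map" (384x512 float32, mm along the optical axis (not along the pixel's ray), 0 where there is no reading), "vertical_fov" (degrees; the focal length in pixels is half the picture's height over the tangent of half this angle, whatever the lens; pixels are square), "cx", "cy" (the principal point, pixels), "T" (4x4, takes a point from camera to world coordinates). Camera axes: x right, y up, looking along -z (the intrinsics and any distortion apply to the point x, -y, -z); pixel columns grow to the right and rows downward; lengths in mm; the calibration is good to about 2 mm. A picture is of the moment at which its call begins.
- env.finish_job(): hands the job in; it is judged then, once.
The state is a dict: "clock": time; "joint_pos": joint angles; "qd": joint speeds; "effort": joint torques, N m; "position": TCP position; "tcp_rot": TCP orientation; "ft_force": force on the tool from outside, world axes, zero at the start; "torque": the same for the moment, N m; "finger_gap": finger opening in mm; "finger_force": force on a finger pad.
Only numpy, scipy, OpenCV 4.12 (cv2) and the standard library are available. Lean on these libraries where they do the work, as an engineer would, in place of code of your own. Each camera call takes 0.05 s, during which the arm holds its last target. There are 200 camera calls.

TASK

Pack the gift set: move the four pieces standing in the row of the pale picking rack (candle jar, cream card box, blue packet, wooden stamp) into the dark presentation tray, each into the cork recess cut to its own outline, fully down on the felt and upright. Let no piece tip over on the way, and do not disturb the glass ball.

Things in the scene. Friction and masses are not known exactly. Their poses are not given: they have to be found in the camera images.
- candle_jar: Glass candle jar with a brown body and a brass-coloured lid, round, 56 mm in diameter, 78 mm high, 0.2 kg; grip it round the glass, which reaches to 67 mm. Stands in one bay of the picking rack, its underside 8 mm above the table; origin at the centre of its underside, z up. 
- card_box: Small plain cream card box with a fitted lid, 51 (x) x 65 (y) x 36 mm high, 50 g; the lid is fixed. Grip it across x. Stands in one bay of the picking rack, its underside 8 mm above the table; origin at the centre of its underside, z up. 
- packet: Blue card packet with a yellow label, standing on edge, 23 (x) x 62 (y) x 85 mm high, 40 g. Grip it across x. Stands in one bay of the picking rack, its underside 8 mm above the table; origin at the centre of its underside, z up. 
- stamp: Wooden hand stamp standing on its rubber face: block 29 (x) x 43 (y) x 19 mm high under a turned handle, 75 mm high in all, 50 g. The handle's knob is 28 mm thick between heights 37 and 75 mm, the neck below it 18 mm. Stands in one bay of the picking rack, its underside 8 mm above the table; origin at the centre of its underside, z up. 
- round_insert: Cork insert for the candle jar. One of four cork blocks, 102 (x) x 90.5 (y) x 18 mm, fixed in a row along y in the dark tray, in changing order. Origin: centre of the underside, 4 mm above the table. Recess centred, 12 mm deep, mouth bevelled 3 mm, felt floor 6 mm above this origin. Outline: a circle 68 mm in diameter.
- box_insert: Cork insert for the card box. One of four cork blocks, 102 (x) x 90.5 (y) x 18 mm, fixed in a row along y in the dark tray, in changing order. Origin: centre of the underside, 4 mm above the table. Recess centred, 12 mm deep, mouth bevelled 3 mm, felt floor 6 mm above this origin. Outline: a rectangle 63 (x) x 77 (y) mm, the largest rectangle of the four.
- slot_insert: Cork insert for the packet. One of four cork blocks, 102 (x) x 90.5 (y) x 18 mm, fixed in a row along y in the dark tray, in changing order. Origin: centre of the underside, 4 mm above the table. Recess centred, 12 mm deep, mouth bevelled 3 mm, felt floor 6 mm above this origin. Outline: a long narrow slot 35 (x) x 74 (y) mm.
- stamp_insert: Cork insert for the stamp. One of four cork blocks, 102 (x) x 90.5 (y) x 18 mm, fixed in a row along y in the dark tray, in changing order. Origin: centre of the underside, 4 mm above the table. Recess centred, 12 mm deep, mouth bevelled 3 mm, felt floor 6 mm above this origin. Outline: a small rectangle 41 (x) x 55 (y) mm.
- rack: Fixed pale plywood picking rack, 108 (x) x 388 (y) mm: four bays along y, 92 mm apart, floor 8 mm, dividers 18, long edges 16, end cheeks 34 mm above the table. The dark tray (118 x 384 mm, rim 25 mm high) lies within 0.24 rad of parallel, 15 to 21 cm nearer or farther. In both, fingers find room on the x sides. Origin: centre of the underside.
- ball: Fragile blue glass ball on a turned foot, loose, 64 mm in diameter and 89 mm high, standing to the right of the rows; to be left alone. Origin: centre of its underside.
There are look-alikes about, which are no part of the job. Leave any green or turquoise look-alike of the stamp_insert alone. Leave any orange look-alike of the stamp alone.

How it is judged (in metres and radians):
At the end, for the whole second after the job is handed in: Each of the four pieces stands in the recess of its own insert: centre within 12 mm of the insert's, underside within 3 mm of the recess floor, upright within 0.12 rad, released and at rest (horizontal distance between candle_jar and round_insert below 0.012 m and z of candle_jar in the frame of round_insert between 0.003 and 0.009 m and angle between each of candle_jar, card_box, packet, stamp's own z axis and vertical below 0.12 rad and linear speed of each of candle_jar, card_box, packet, stamp below 0.02 m/s and angular speed of each of candle_jar, card_box, packet, stamp below 0.2 rad/s and horizontal distance between card_box and box_insert below 0.012 m and z of card_box in the frame of box_insert between 0.003 and 0.009 m and horizontal distance between packet and slot_insert below 0.012 m and z of packet in the frame of slot_insert between 0.003 and 0.009 m and horizontal distance between stamp and stamp_insert below 0.012 m and z of stamp in the frame of stamp_insert between 0.003 and 0.009 m); the robot touches nothing.
It fails at once if a piece of the set tips over (more than 0.7 rad) (angle between any of candle_jar, card_box, packet, stamp's own z axis and vertical above 0.7 rad).
It fails at once if the glass ball is disturbed (moved more than 15 mm or tilted more than 0.3 rad) (distance of ball from where it was at the start of the episode above 0.015 m or angle between ball's own z axis and vertical above 0.3 rad).
It also fails if it takes over 99 s, if anything falls off the work surface, if the arm or the gripper's body presses on something with over 40 N, if the wrist force passes 120 N, or if a joint passes its speed limit or range.

## Working session

There is one attempt and no reset: what is moved stays moved. The work goes in short steps, Python scripts to look and compute and a tool call to move; the robot and the scene stay as the last step left them, time stands still between calls to the robot, and variables do not carry over. Pictures are saved under pics/ and viewed, at most 14 in all, crops included, and the job is handed in when it is done.

Besides the shell and the picture viewer there is one more tool, called after "Emit:" as name(argument=value, ...), one argument or row to a line, values as JSON. carry_out: Moves the arm, as the interface text tells. Its arguments: {"type":"object","properties":{"plan":{"type":"array","items":{"type":"array"}}},"required":["plan"]}

```bash
ls; mkdir -p pics
cat > h.py <<'E'
import numpy as np, cv2, pickle
from station import env
def cam(n):
    c=env.read_camera(n); return c
def K(c):
    h=c["pixels"].shape[0]; f=h/2/np.tan(np.radians(c["vertical_fov"])/2); return f
def plane(c,u,v,z):
    f=K(c); d=np.array([(u-c["cx"])/f,-(v-c["cy"])/f,-1.]); T=np.array(c["T"]); d=T[:3,:3]@d; o=T[:3,3]
    return o+d*(z-o[2])/d[2]
def cloud(c):
    f=K(c); h,w=c["z_map"].shape; v,u=np.mgrid[:h,:w]; z=c["z_map"]
    P=np.stack([(u-c["cx"])/f*z,-(v-c["cy"])/f*z,-z],-1); T=np.array(c["T"])
    return P@T[:3,:3].T+T[:3,3]
E
python3 - <<'E'
from h import *
print(env.observe())
for n in ("top","scene"):
    c=cam(n); pickle.dump(c,open(n+".pkl","wb")); print(n,{k:c[k] for k in c if k not in("pixels","z_map")})
    cv2.imwrite(f"pics/{n}0.png",cv2.resize(c["pixels"],(800,600)))
E
```

```text
pics
{'clock': 0.0, 'joint_pos': array([ 9.94709788e-01,  2.63530143e-01, -4.89230900e-02,  1.25941401e+00,
       -3.73300206e-05,  1.41546558e+00]), 'qd': array([-1.80334555e-04,  7.03882321e-04, -4.21102689e-05, -1.67054339e-03,
       -6.26196580e-04, -1.20501763e-03]), 'effort': array([ 4.37138760e-04, -6.37611294e+01,  3.84571767e+01,  1.36559110e-02,
       -1.64908379e-04, -2.36259677e-05]), 'position': array([214.32778728, 478.98583338, 255.8264295 ]), 'tcp_rot': array([ 2.08829441e-01,  9.77951930e-01, -5.06722285e-04, -1.74054673e-04]), 'ft_force': array([ 0.25431155, -0.44736732,  0.1404035 ]), 'torque': array([-0.00061211,  0.01559332,  0.01922738]), 'finger_force': 0.0, 'finger_gap': 85.38839600707493}
top {'vertical_fov': 46.81767314916105, 'cx': 254.7382632594261, 'cy': 185.3451089124336, 'T': array([[ 5.70253727e-03,  9.90935198e-01, -1.34219652e-01,
         3.16806838e+02],
       [-9.99972307e-01,  6.29272354e-03,  3.97335176e-03,
         1.31725664e+02],
       [ 4.78194128e-03,  1.34193277e-01,  9.90943640e-01,
         1.92047872e+03],
       [ 0.00000000e+00,  0.00000000e+00,  0.00000000e+00,
         1.00000000e+00]])}
scene {'vertical_fov': 44.26424876910512, 'cx': 252.36203370531896, 'cy': 194.12391146452737, 'T': array([[ 4.53117921e-01,  4.81408961e-01, -7.50286320e-01,
        -6.27603123e+02],
       [-8.91197866e-01,  2.24587867e-01, -3.94115025e-01,
        -5.24991575e+02],
       [-2.12253006e-02,  8.47234148e-01,  5.30795426e-01,
         8.79815206e+02],
       [ 0.00000000e+00,  0.00000000e+00,  0.00000000e+00,
         1.00000000e+00]])}
```

View pics/top0.png

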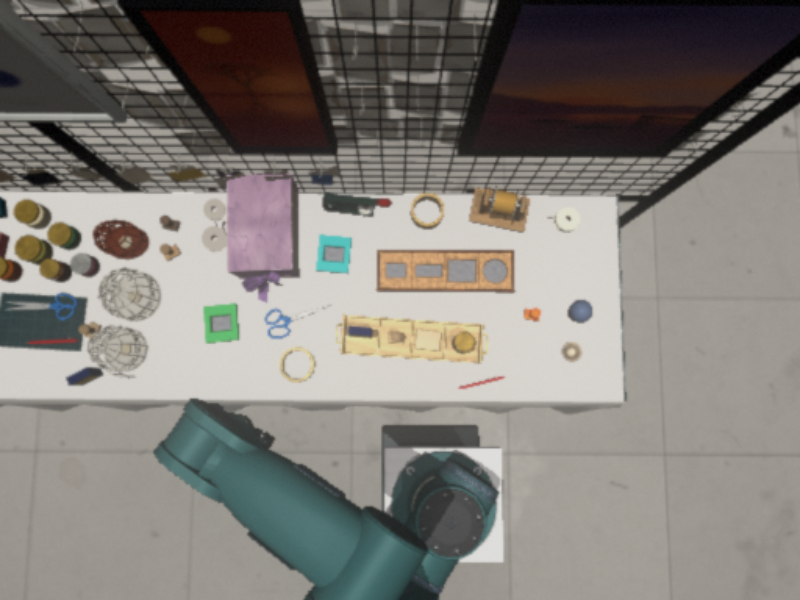

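View pics/scene0.png

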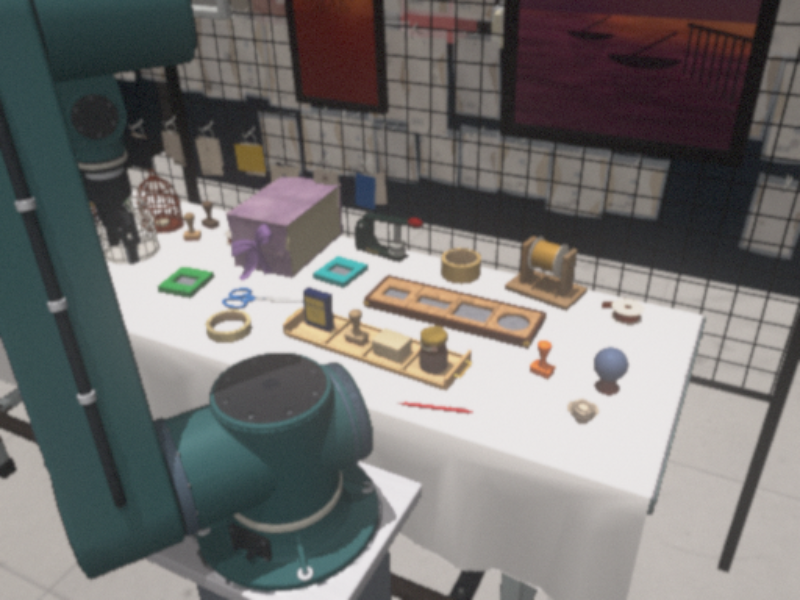

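The top view shows the rack with packet (360,332), stamp (397,337), box (428,341) and jar (464,342). The tray has, left to right, the stamp, slot, box and round recesses at x≈396, 429, 462 and 495, y≈270. Next I'll get rough coordinates and check the wrist camera.

Run:
```python
from h import *
c=pickle.load(open("top.pkl","rb"))
s=.64
for n,u,v,z in [("packet",360,332,93),("stamp",397,337,83),("box",428,341,44),("jar",464,342,86),("rs",396,270,22),("rslot",429,270,22),("rbox",462,270,22),("rround",495,271,22),("ball",580,311,60),("orange",532,314,40),("tl",378,251,25),("tr",514,250,25),("br",514,292,25),("bl",378,292,25),
 ("Rl",340,340,34),("Rr",486,345,34)]:
    print(n,plane(c,u*s,v*s,z).round())
w=cam("wrist"); print({k:w[k] for k in w if k not in("pixels","z_map")})
o=env.observe()
from scipy.spatial.transform import Rotation as R
M=np.eye(4);M[:3,:3]=R.from_quat(o["tcp_rot"]).as_matrix();M[:3,3]=o["position"]
print(M.round(3)); print((np.linalg.inv(M)@w["T"]).round(3))
```

```text
packet [451. 224.  93.]
stamp [439. 126.  83.]
box [431.  42.  44.]
jar [427. -51.  86.]
rs [629. 130.  22.]
rslot [629.  38.  22.]
rbox [630. -53.  22.]
rround [ 628. -145.   22.]
ball [ 514. -368.   60.]
orange [ 507. -242.   40.]
tl [682. 180.  25.]
tr [ 687. -198.   25.]
br [ 569. -196.   25.]
bl [567. 179.  25.]
Rl [433. 281.  34.]
Rr [ 422. -116.   34.]
{'vertical_fov': 70.09162669092143, 'cx': 252.92953419634972, 'cy': 190.3016397307349, 'T': array([[ 4.09155855e-01, -8.72904098e-01, -2.65762905e-01,
         1.46969618e+02],
       [ 9.12463591e-01,  3.91002463e-01,  1.20529119e-01,
         5.09381984e+02],
       [-1.29641163e-03, -2.91814169e-01,  9.56474155e-01,
         3.73939602e+02],
       [ 0.00000000e+00,  0.00000000e+00,  0.00000000e+00,
         1.00000000e+00]])}
[[-9.13000e-01  4.08000e-01 -0.00000e+00  2.14354e+02]
 [ 4.08000e-01  9.13000e-01 -1.00000e-03  4.79047e+02]
 [ 0.00000e+00 -1.00000e-03 -1.00000e+00  2.55946e+02]
 [ 0.00000e+00  0.00000e+00  0.00000e+00  1.00000e+00]]
[[-1.00000e-03  9.56000e-01  2.92000e-01  7.39110e+01]
 [ 1.00000e+00  1.00000e-03  1.00000e-03  7.20000e-02]
 [ 1.00000e-03  2.92000e-01 -9.56000e-01 -1.17985e+02]
 [ 0.00000e+00  0.00000e+00  0.00000e+00  1.00000e+00]]
```

Emit:
carry_out(
  plan=[
    [85,[-50,-25,0],[0,0,0.14]],
    [85,[-100,-50,0],[0,0,0.28]],
    [85,[-150,-75,0],[0,0,0.42]],
    [85,[-200,-100,0],[0,0,0.56]],
    [85,[-250,-125,0],[0,0,0.7]],
    [85,[-300,-150,0],[0,0,0.84]],
    [85,[-350,-175,0],[0,0,0.98]],
    [85,[-400,-200,0],[0,0,1.12]],
    [85,[-447,-226,0],[0,0,1.24]],
    [85,[-447,-226,0],[0,0,1.24]],
  ],
)

```text
clock: 1.4
position: [531.8, 87.7, 255.5]
tcp_rot: [0.74, 0.673, -0.0, -0.0]
ft_force: [0.1, 0.5, 0.1]
finger_gap: 84.8
finger_force: 0.0
```

```bash
cat > snap.py <<'E'
from h import *
import sys
c=cam(sys.argv[1]); pickle.dump(c,open(sys.argv[2]+".pkl","wb")); cv2.imwrite(f"pics/{sys.argv[2]}.png",cv2.resize(c["pixels"],(800,600),interpolation=cv2.INTER_CUBIC))
o=env.observe(); print(o["clock"],o["position"].round(1),o["tcp_rot"].round(4),o["finger_gap"],o["joint_pos"].round(2))
E
python3 snap.py wrist w1
```

```text
1.45 [530.6  89.1 255.7] [ 7.390e-01  6.737e-01 -4.000e-04 -4.000e-04] 85.08646358314945 [ 0.01  0.29 -0.02  1.27  0.    1.68]
```

View pics/w1.png

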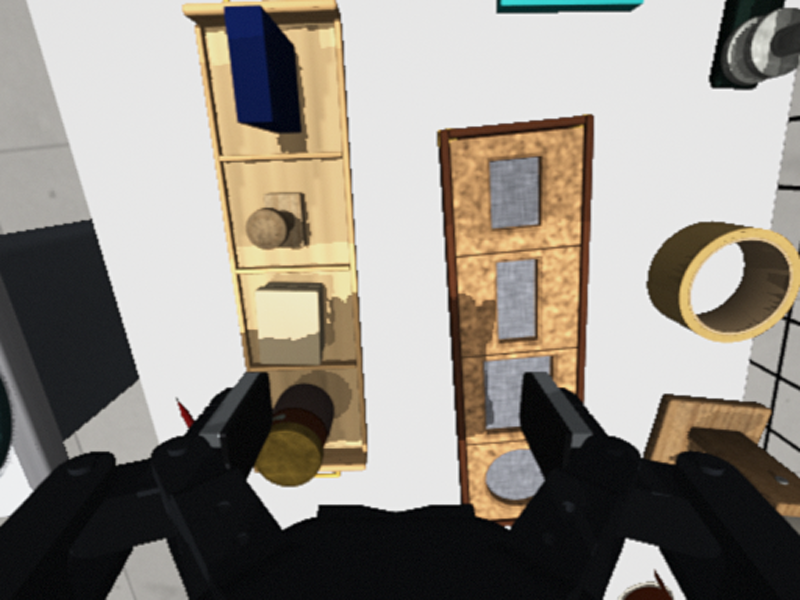

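The wrist view shows all of the rack and tray. Jar lid is at (293,455), box (290,320), stamp knob (268,228) and packet top (245,65). The stamp, slot, box and round recesses are at (515,192), (516,299), (518,393) and (513,474). I'll measure from depth and colour.

```bash
cat > meas.py <<'E'
from h import *
import sys
def rect(name,m,P,minpts=40):
    m=m.astype(np.uint8); n,l,st,ce=cv2.connectedComponentsWithStats(m)
    for i in range(1,n):
        if st[i,4]<minpts: continue
        q=P[l==i]; (cx,cy),(w,h),a=cv2.minAreaRect(q[:,:2].astype(np.float32))
        if w>h: w,h,a=h,w,a-90
        print(name,"c",round(cx,1),round(cy,1),"z",np.median(q[:,2]).round(1),"short/long",round(w,1),round(h,1),"longaxis deg from y",round((a+90)%180-90,1),"n",len(q),"mean",q.mean(0).round(1))
if __name__=="__main__":
    c=pickle.load(open(sys.argv[1]+".pkl","rb")); P=cloud(c); x,y,z=P[...,0],P[...,1],P[...,2]
    v=c["z_map"]>0
    print("table z",np.median(z[v&(z<4)&(z>-8)]))
    rk=v&(x>380)&(x<500)
    rect("packet",rk&(y>170)&(y<265)&(abs(z-93)<4),P)
    rect("stampknob",rk&(y>90)&(y<165)&(z>50)&(z<90),P)
    rect("stampblock",rk&(y>90)&(y<165)&(abs(z-27)<3),P)
    rect("boxtop",rk&(y>0)&(y<85)&(abs(z-44)<3),P)
    rect("jartop",rk&(y>-90)&(y<0)&(abs(z-86)<3),P)
    tr=v&(x>570)&(x<690)&(y>-200)&(y<185)
    hsv=cv2.cvtColor(c["pixels"],cv2.COLOR_BGR2HSV); 
    rect("felt",tr&(hsv[...,1]<80)&(z<22)&(z>5),P,100)
    rect("tray",tr&(z>18)&(z<32),P,500)
E
python3 meas.py w1
```

```text
table z 1.3188845774469655
packet c 458.4 226.1 z 93.4 short/long 22.4 61.8 longaxis deg from y -4.4 n 1855 mean [459.  227.1  93.4]
stampknob c 446.1 129.2 z 80.4 short/long 27.2 28.3 longaxis deg from y 38.2 n 596 mean [447.8 129.8  79.8]
stampblock c 445.7 128.6 z 27.5 short/long 28.9 43.2 longaxis deg from y -4.5 n 462 mean [450.5 132.6  27.4]
boxtop c 438.4 43.1 z 44.1 short/long 51.2 65.1 longaxis deg from y -6.9 n 1884 mean [439.   44.5  44. ]
jartop c 434.1 -52.0 z 85.9 short/long 47.9 54.5 longaxis deg from y -32.9 n 1257 mean [433.3 -50.4  85.9]
felt c 574.2 134.0 z 13.9 short/long 1.1 101.6 longaxis deg from y 0.5 n 109 mean [574.2 133.6  14. ]
felt c 633.6 131.7 z 11.1 short/long 41.5 54.8 longaxis deg from y -0.3 n 1357 mean [634.6 132.3  11.1]
felt c 574.0 -50.1 z 13.7 short/long 0.4 263.1 longaxis deg from y -0.1 n 182 mean [574.  -37.9  13.6]
felt c 634.3 39.7 z 11.2 short/long 33.5 74.9 longaxis deg from y -0.4 n 1225 mean [634.8  39.8  11.3]
felt c 634.1 -52.2 z 11.2 short/long 61.8 79.6 longaxis deg from y -0.0 n 1194 mean [625.5 -48.1  11.3]
felt c 627.1 -145.9 z 11.2 short/long 53.8 69.8 longaxis deg from y 20.3 n 904 mean [ 629.9 -148.    11.3]
tray c 631.9 -6.0 z 22.7 short/long 116.2 381.9 longaxis deg from y -0.0 n 13700 mean [628.1  56.3  22.8]
```

```bash
cat > go.py <<'E'
# usage: go.py [last shift+turn applied x y z rz | -] then targets x,y,z,deg ... -> shifts in current command frame
import sys, json, os, numpy as np
def load(): return json.load(open("cmd.json")) if os.path.exists("cmd.json") else [214.462,479.202,256.278,np.degrees(np.pi+.99471-1.41547)]
def fr(a): a=np.radians(a); return np.array([[np.cos(a),np.sin(a),0],[np.sin(a),-np.cos(a),0],[0,0,-1]])
c=load()
if sys.argv[1]!="-":
    s=[float(t) for t in sys.argv[1].split(",")]
    p=np.array(c[:3])+fr(c[3])@s[:3]; c=[*p,c[3]-np.degrees(s[3])]; json.dump(c,open("cmd.json","w"))
print("cmd",np.round(c,1))
for t in sys.argv[2:]:
    t=[float(q) for q in t.split(",")]; d=fr(c[3]).T@(np.array(t[:3])-c[:3]); print(t,"shift",d.round(1),"turn",round(np.radians(c[3]-t[3]),3))
E
python3 go.py=x 2>/dev/null; python3 go.py -447,-226,0,1.24 458.4,226.1,150,85.6 458.4,226.1,56,85.6; python3 -c "
from h import *
print(env.observe()['position'])"
```

```text
cmd [530.2  90.3 256.3  84.8]
[458.4, 226.1, 150.0, 85.6] shift [128.8 -83.7 106.3] turn -0.013
[458.4, 226.1, 56.0, 85.6] shift [128.8 -83.7 200.3] turn -0.013
[530.63929832  89.10860352 255.66846689]
```

Emit:
carry_out(
  plan=[
    [50,[32,-21,20],[0,0,0]],
    [50,[64,-42,40],[0,0,0]],
    [50,[96,-63,70],[0,0,-0.013]],
    [50,[129,-84,95],[0,0,-0.013]],
    [50,[129,-84,106],[0,0,-0.013]],
    [50,[129,-84,106],[0,0,-0.013]],
    [50,[129,-84,106],[0,0,-0.013]],
  ],
)

```text
clock: 2.33
position: [458.6, 226.1, 151.0]
tcp_rot: [0.734, 0.679, 0.0, 0.0]
ft_force: [0.1, -0.4, 0.1]
finger_gap: 50.0
finger_force: 0.0
```

```bash
python3 go.py 129,-84,106,-0.013 458.4,226.1,56,85.6; python3 snap.py wrist w2; python3 meas.py w2 | grep -v felt
```

```text
cmd [458.1 226.4 150.3  85.6]
[458.4, 226.1, 56.0, 85.6] shift [-0.2  0.3 94.3] turn -0.0
2.375 [458.7 226.  151. ] [7.340e-01 6.791e-01 5.000e-04 3.000e-04] 50.00815919866573 [ 0.3   0.3  -0.3   0.98 -0.    1.95]
table z 1.3130956437678947
packet c 458.1 226.6 z 93.5 short/long 21.9 62.3 longaxis deg from y -3.7 n 2644 mean [458.4 228.6  93.5]
stampknob c 446.4 133.2 z 78.6 short/long 22.3 28.2 longaxis deg from y 74.3 n 943 mean [446.4 136.   76.2]
stampblock c 445.5 129.9 z 27.5 short/long 29.0 42.3 longaxis deg from y -4.0 n 703 mean [446.3 135.7  27.4]
tray c 631.6 112.6 z 22.7 short/long 116.7 144.8 longaxis deg from y -0.0 n 7833 mean [644.1 136.1  22.9]
tray c 583.4 2.5 z 22.8 short/long 28.2 75.9 longaxis deg from y 31.8 n 718 mean [585.6   4.   23.2]
```

View pics/w2.png

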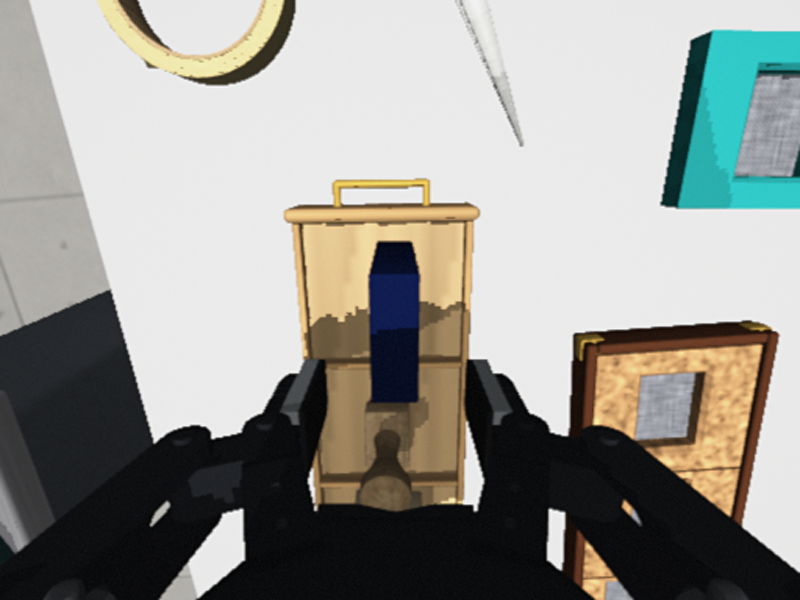

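The packet at (395,335) sits centred between the fingers, so I'll descend and grip.

Emit:
carry_out(
  plan=[
    [50,[0,0,35],[0,0,0]],
    [50,[0,0,70],[0,0,0]],
    [50,[0,0,94],[0,0,0]],
    [50,[0,0,94],[0,0,0]],
    [12,[0,0,94],[0,0,0]],
    [12,[0,0,94],[0,0,0]],
    [12,[0,0,94],[0,0,0]],
    [12,[0,0,94],[0,0,0]],
    [12,[0,0,94],[0,0,0]],
  ],
)

```text
clock: 3.5
position: [459.0, 226.5, 57.6]
tcp_rot: [0.734, 0.679, 0.001, 0.001]
ft_force: [-0.7, -2.0, 7.9]
finger_gap: 21.3
finger_force: 58.9
```

```bash
python3 go.py 0,0,94,0 458.4,226.1,166,85.6  634.2,39.7,166,90 634.2,39.7,75,90 634.2,39.7,58.5,90
```

```text
cmd [458.1 226.4  56.3  85.6]
[458.4, 226.1, 166.0, 85.6] shift [  -0.2    0.3 -109.7] turn -0.0
[634.2, 39.7, 166.0, 90.0] shift [-172.6  189.9 -109.7] turn -0.077
[634.2, 39.7, 75.0, 90.0] shift [-172.6  189.9  -18.7] turn -0.077
[634.2, 39.7, 58.5, 90.0] shift [-172.6  189.9   -2.2] turn -0.077
```

Emit:
carry_out(
  plan=[
    [12,[0,0,-30],[0,0,0]],
    [12,[0,0,-70],[0,0,0]],
    [12,[0,0,-105],[0,0,0]],
    [12,[-30,33,-110],[0,0,-0.02]],
    [12,[-64,70,-110],[0,0,-0.04]],
    [12,[-100,110,-110],[0,0,-0.06]],
    [12,[-135,149,-110],[0,0,-0.077]],
    [12,[-160,176,-110],[0,0,-0.077]],
    [12,[-173,190,-110],[0,0,-0.077]],
    [12,[-173,190,-110],[0,0,-0.077]],
  ],
)

```text
clock: 4.75
position: [634.5, 38.8, 166.4]
tcp_rot: [0.707, 0.707, 0.0, 0.0]
ft_force: [-0.5, -0.1, -0.9]
finger_gap: 21.6
finger_force: 58.8
```

```bash
python3 go.py -173,190,-110,-0.077 634.2,39.7,60,90; python3 snap.py wrist w3
```

```text
cmd [634.2  39.3 166.3  90. ]
[634.2, 39.7, 60.0, 90.0] shift [  0.4  -0.  106.3] turn 0.0
4.8 [633.9  39.6 166.4] [ 7.072e-01  7.071e-01  0.000e+00 -2.000e-04] 21.38949471998849 [-0.07  0.49  0.06  1.14  0.    1.51]
```

View pics/w3.png

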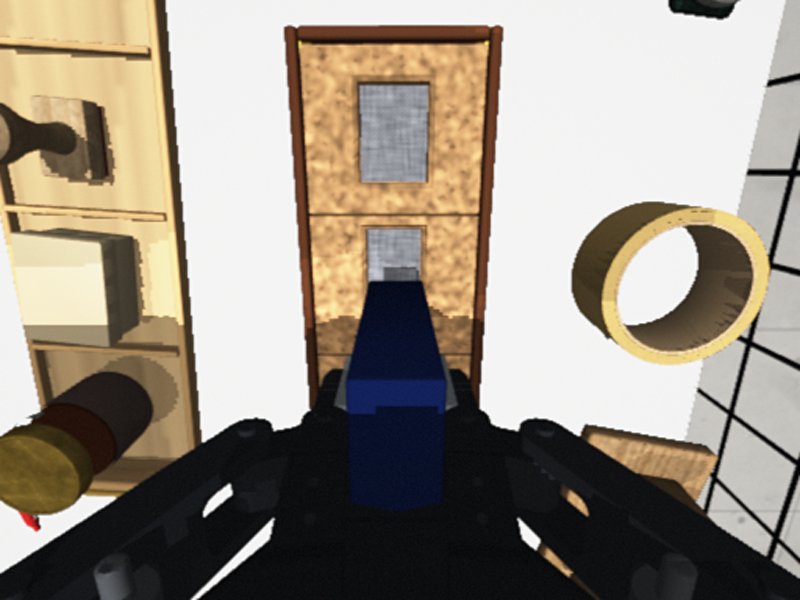

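The packet is held upright, with the slot felt directly below at (394,255). I'll lower it.

Emit:
carry_out(
  plan=[
    [12,[0,0,40],[0,0,0]],
    [12,[0,0,75],[0,0,0]],
    [12,[0,0,90],[0,0,0]],
    [12,[0,0,100],[0,0,0]],
    [12,[0,0,105],[0,0,0]],
    [12,[0,0,106],[0,0,0]],
    [12,[0,0,106],[0,0,0]],
  ],
)

```text
clock: 5.68
position: [634.5, 39.2, 60.8]
tcp_rot: [0.707, 0.707, 0.0, 0.0]
ft_force: [-0.0, 0.8, 0.1]
finger_gap: 21.5
finger_force: 58.8
```

Emit:
carry_out(
  plan=[
    [12,[0,0,1],[0,0,0]],
    [12,[0,0,1.5],[0,0,0]],
    [12,[0,0,1.5],[0,0,0]],
  ],
)

```text
clock: 6.05
position: [634.5, 39.2, 59.6]
tcp_rot: [0.707, 0.707, 0.0, 0.0]
ft_force: [-2.5, -0.7, 7.3]
finger_gap: 21.6
finger_force: 59.8
```

Emit:
carry_out(
  plan=[
    [24,[0,0,0],[0,0,0]],
    [45,[0,0,0],[0,0,0]],
    [45,[0,0,0],[0,0,0]],
    [45,[0,0,-20],[0,0,0]],
    [45,[0,0,-60],[0,0,0]],
    [45,[0,0,-110],[0,0,0]],
    [75,[0,0,-110],[0,0,0]],
    [75,[0,0,-110],[0,0,0]],
  ],
)

```text
clock: 7.05
position: [634.0, 39.2, 168.2]
tcp_rot: [0.707, 0.707, -0.0, -0.0]
ft_force: [1.0, -0.1, -0.1]
finger_gap: 75.2
finger_force: 0.0
```

```bash
python3 go.py 0,0,107.5,0;  python3 go.py 0,0,-110,0 438.6,43.5,160,83.1 438.6,43.5,46,83.1; python3 snap.py wrist w4; python3 meas.py w4
python3 - <<'E'
from h import *
c=pickle.load(open("w4.pkl","rb"));P=cloud(c);x,y,z=P[...,0],P[...,1],P[...,2];v=c["z_map"]>0
from meas import rect
rect("packet",v&(x>600)&(x<670)&(y>0)&(y<80)&(abs(z-95)<4),P)
for n in("w3","w4"):
    c=pickle.load(open(n+".pkl","rb"));P=cloud(c);x,y,z=P[...,0],P[...,1],P[...,2]
    m=(abs(z-86)<4)&(y<-10)&(y>-95)&(x>395)&(x<475)&(c["z_map"]>0); q=P[m][:,:2].astype(np.float32)
    print(n,len(q),cv2.minEnclosingCircle(q), q.min(0),q.max(0))
E
```

```text
cmd [634.2  39.3  58.8  90. ]
cmd [634.2  39.3 168.8  90. ]
[438.6, 43.5, 160.0, 83.1] shift [   4.2 -195.6    8.8] turn 0.12
[438.6, 43.5, 46.0, 83.1] shift [   4.2 -195.6  122.8] turn 0.12
7.1 [633.7  39.3 167.6] [ 7.071e-01  7.071e-01 -5.000e-04 -6.000e-04] 74.72459915956246 [-0.07  0.49  0.06  1.15  0.    1.5 ]
table z 1.3115169720943527
stampknob c 454.7 127.7 z 72.9 short/long 12.6 28.1 longaxis deg from y -9.4 n 828 mean [456.6 127.5  71. ]
stampblock c 446.6 128.9 z 27.4 short/long 30.9 43.0 longaxis deg from y -4.5 n 1350 mean [448.8 129.4  27.4]
boxtop c 438.6 43.2 z 44.1 short/long 52.3 65.5 longaxis deg from y -6.5 n 3843 mean [439.8  44.8  44. ]
jartop c 428.0 -45.7 z 85.8 short/long 40.6 55.6 longaxis deg from y -46.9 n 1982 mean [432.3 -46.2  85.8]
felt c 633.7 131.9 z 11.1 short/long 40.7 54.2 longaxis deg from y -0.1 n 2675 mean [633.8 132.6  11.1]
felt c 633.6 39.3 z 11.1 short/long 34.6 71.5 longaxis deg from y -0.0 n 454 mean [629.3  59.   11.1]
felt c 633.6 -51.9 z 11.2 short/long 63.0 77.9 longaxis deg from y 0.5 n 2634 mean [633.5 -57.2  11.2]
felt c 633.9 -128.2 z 11.2 short/long 38.6 62.9 longaxis deg from y 89.4 n 733 mean [ 633.6 -132.6   11.5]
tray c 632.1 26.6 z 22.6 short/long 115.9 316.8 longaxis deg from y -0.0 n 25941 mean [632.   64.   22.8]
packet c 634.8 39.5 z 95.5 short/long 21.8 61.7 longaxis deg from y -0.6 n 2280 mean [634.8  41.2  95.5]
w3 2495 ((432.3246154785156, -51.29194259643555), 28.561216354370117) [410.4962  -78.04722] [460.22968  -23.205858]
w4 2030 ((432.5272216796875, -50.410308837890625), 28.176515579223633) [409.34744 -76.29825] [459.26364  -22.909952]
```

View pics/w4.png

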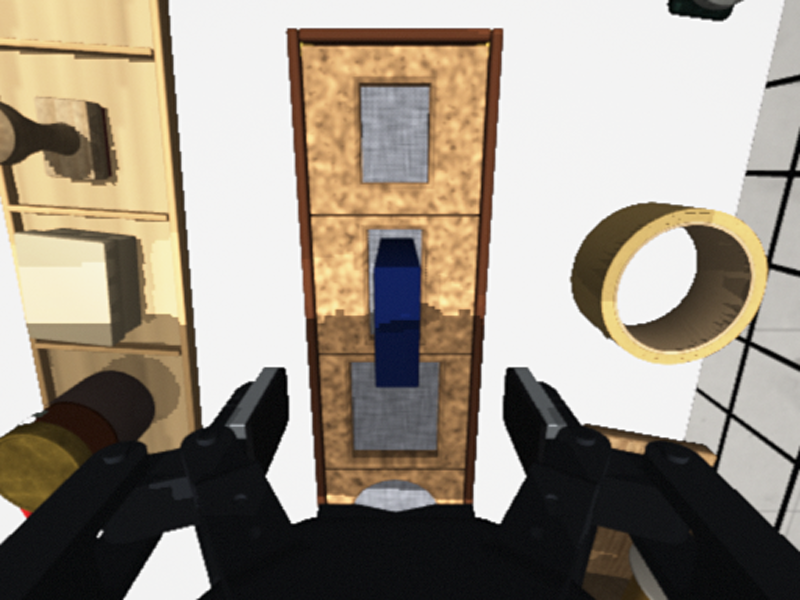

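The packet stands in its slot: top at z 95.5, centre (634.8, 39.5). The box is next.

Emit:
carry_out(
  plan=[
    [75,[1,-50,0],[0,0,0.03]],
    [75,[2,-100,0],[0,0,0.06]],
    [75,[3,-150,0],[0,0,0.09]],
    [75,[4,-185,10],[0,0,0.12]],
    [75,[4,-196,45],[0,0,0.12]],
    [75,[4,-196,80],[0,0,0.12]],
    [75,[4,-196,105],[0,0,0.12]],
    [75,[4,-196,118],[0,0,0.12]],
    [75,[4,-196,122],[0,0,0.12]],
    [75,[4,-196,122],[0,0,0.12]],
  ],
)

```text
clock: 8.35
position: [437.9, 43.3, 46.5]
tcp_rot: [0.748, 0.663, -0.0, -0.0]
ft_force: [0.2, -0.8, 0.5]
finger_gap: 75.1
finger_force: 0.0
```

```bash
python3 go.py 4,-196,122,.12; python3 snap.py wrist w5
```

```text
cmd [438.2  43.3  46.8  83.1]
8.4 [438.2  43.2  46.9] [ 0.7482  0.6634 -0.     -0.    ] 74.59134982675802 [-0.09  0.3  -0.64  0.63 -0.    1.6 ]
```

View pics/w5.png

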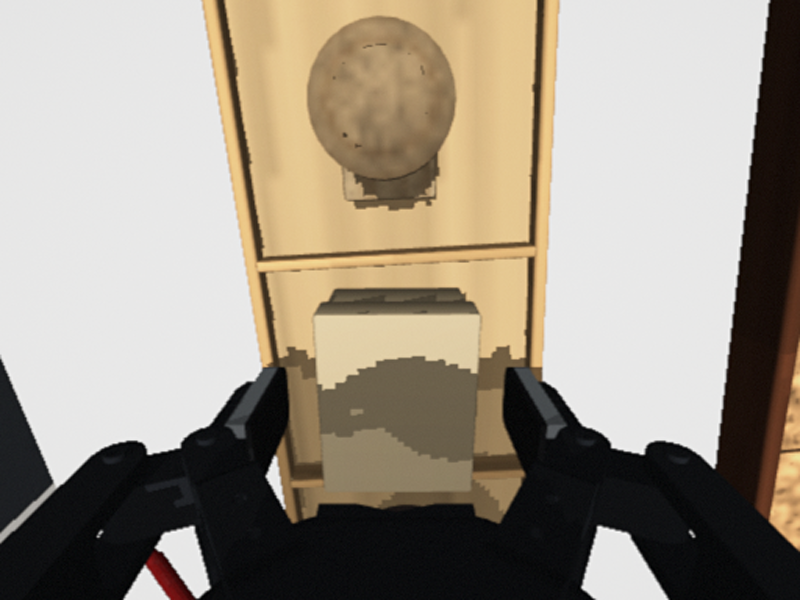

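The box at (397,400) is centred between the fingers at (280/515), so I'll grip 3 mm lower.

Emit:
carry_out(
  plan=[
    [75,[0,0,3],[0,0,0]],
    [60,[0,0,3],[0,0,0]],
    [45,[0,0,3],[0,0,0]],
    [42,[0,0,3],[0,0,0]],
    [42,[0,0,3],[0,0,0]],
    [42,[0,0,3],[0,0,0]],
  ],
)

```text
clock: 9.15
position: [438.3, 43.2, 44.2]
tcp_rot: [0.748, 0.663, 0.0, 0.0]
ft_force: [-2.3, -0.4, 8.0]
finger_gap: 49.7
finger_force: 62.5
```

```bash
python3 go.py 0,0,3,0 438.2,43.3,155,83.1 633.8,-52,155,90 633.8,-52,47,90
```

```text
cmd [438.2  43.3  43.8  83.1]
[438.2, 43.3, 155.0, 83.1] shift [   0.    -0.  -111.2] turn 0.0
[633.8, -52.0, 155.0, 90.0] shift [ -71.2  205.6 -111.2] turn -0.12
[633.8, -52.0, 47.0, 90.0] shift [-71.2 205.6  -3.2] turn -0.12
```

Emit:
carry_out(
  plan=[
    [42,[0,0,-30],[0,0,0]],
    [42,[0,0,-75],[0,0,0]],
    [42,[0,0,-111],[0,0,0]],
    [42,[-17,50,-111],[0,0,-0.03]],
    [42,[-35,100,-111],[0,0,-0.06]],
    [42,[-52,150,-111],[0,0,-0.09]],
    [42,[-66,190,-111],[0,0,-0.12]],
    [42,[-71,205,-111],[0,0,-0.12]],
    [42,[-71,205,-100],[0,0,-0.12]],
    [42,[-71,205,-70],[0,0,-0.12]],
  ],
)

```text
clock: 10.4
position: [633.1, -51.6, 113.7]
tcp_rot: [0.707, 0.707, 0.0, 0.001]
ft_force: [-0.2, -0.7, -1.9]
finger_gap: 50.1
finger_force: 62.6
```

Emit:
carry_out(
  plan=[
    [42,[0,0,30],[0,0,0]],
    [42,[0,0,52],[0,0,0]],
    [42,[0,0,62],[0,0,0]],
    [42,[0,0,65],[0,0,0]],
    [42,[0,0,66.5],[0,0,0]],
    [42,[0,0,67.5],[0,0,0]],
    [42,[0,0,67.5],[0,0,0]],
  ],
)

```text
clock: 11.28
position: [633.4, -51.8, 46.6]
tcp_rot: [0.707, 0.707, 0.0, 0.0]
ft_force: [-0.4, -0.4, -0.8]
finger_gap: 49.9
finger_force: 62.6
```

Emit:
carry_out(
  plan=[
    [42,[0,0,0.5],[0,0,0]],
    [42,[0,0,1],[0,0,0]],
    [42,[0,0,1],[0,0,0]],
  ],
)

```text
clock: 11.65
position: [633.4, -51.8, 46.2]
tcp_rot: [0.707, 0.707, 0.0, 0.0]
ft_force: [-2.9, 1.4, 11.6]
finger_gap: 49.6
finger_force: 63.9
```

Contact. Releasing.

Emit:
carry_out(
  plan=[
    [55,[0,0,0],[0,0,0]],
    [65,[0,0,0],[0,0,0]],
    [68,[0,0,0],[0,0,0]],
    [68,[0,0,-20],[0,0,0]],
    [68,[0,0,-60],[0,0,0]],
    [68,[0,0,-110],[0,0,0]],
    [68,[0,0,-120],[0,0,0]],
    [68,[0,0,-120],[0,0,0]],
  ],
)

```text
clock: 12.65
position: [633.4, -51.8, 165.3]
tcp_rot: [0.707, 0.707, 0.0, 0.0]
ft_force: [-0.1, -0.0, -0.8]
finger_gap: 68.3
finger_force: 0.0
```

```bash
python3 go.py -71,205,-70,-.12; python3 go.py 0,0,68.5,0;  python3 go.py 0,0,-120,0 446,129,175,85.5 446,129,62,85.5; python3 snap.py wrist w6
python3 - <<'E'
from h import *
from meas import rect
c=pickle.load(open("w6.pkl","rb"));P=cloud(c);x,y,z=P[...,0],P[...,1],P[...,2];v=c["z_map"]>0
rect("box",v&(x>590)&(x<680)&(y>-95)&(y<-10)&(abs(z-46)<4),P)
m=(abs(z-86)<4)&(y<-10)&(y>-95)&(x>395)&(x<475)&v; q=P[m][:,:2].astype(np.float32); print(len(q),cv2.minEnclosingCircle(q))
rect("felt",v&(x>590)&(x<680)&(y<-105)&(y>-190)&(abs(z-11)<3),P)
E
```

```text
cmd [633.3 -51.8 113.8  90. ]
cmd [633.3 -51.8  45.3  90. ]
cmd [633.3 -51.8 165.3  90. ]
[446.0, 129.0, 175.0, 85.5] shift [ 180.8 -187.3   -9.7] turn 0.079
[446.0, 129.0, 62.0, 85.5] shift [ 180.8 -187.3  103.3] turn 0.079
12.7 [632.9 -51.7 164.3] [ 7.071e-01  7.071e-01 -3.000e-04 -4.000e-04] 68.14824903108631 [-0.21  0.49  0.06  1.14  0.    1.36]
box c 633.5 -51.7 z 46.0 short/long 51.0 64.7 longaxis deg from y 0.2 n 3792 mean [633.5 -50.2  46. ]
1490 ((440.7352294921875, -52.044395446777344), 26.365495681762695)
felt c 633.1 -146.8 z 11.2 short/long 64.5 65.4 longaxis deg from y 47.4 n 2374 mean [ 633.3 -146.7   11.2]
```

View pics/w6.png

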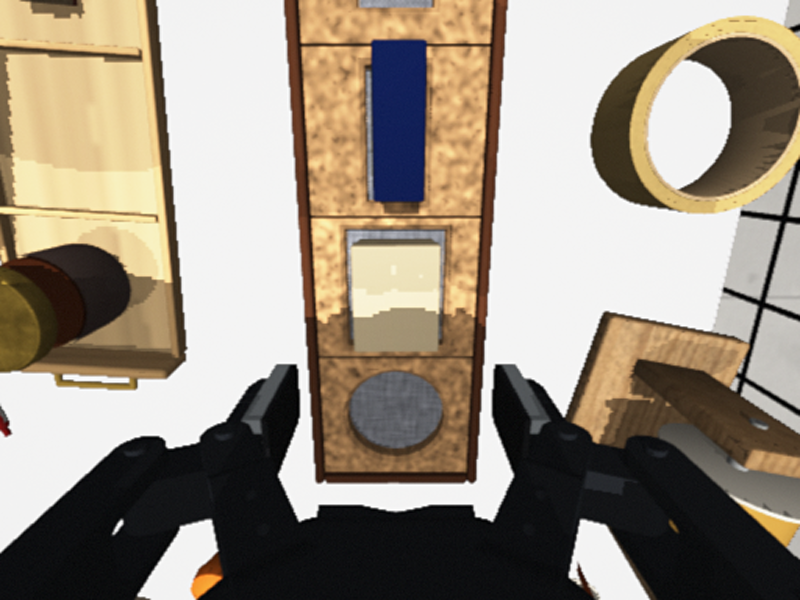

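The box is seated: top at z 46.0, centre (633.5, -51.7). The stamp is next.

Emit:
carry_out(
  plan=[
    [55,[36,-37,-10],[0,0,0.02]],
    [50,[72,-75,-10],[0,0,0.04]],
    [50,[108,-112,-10],[0,0,0.06]],
    [50,[144,-150,-10],[0,0,0.079]],
    [50,[172,-178,0],[0,0,0.079]],
    [50,[181,-187,25],[0,0,0.079]],
    [50,[181,-187,55],[0,0,0.079]],
    [50,[181,-187,80],[0,0,0.079]],
    [50,[181,-187,96],[0,0,0.079]],
    [50,[181,-187,96],[0,0,0.079]],
  ],
)

```text
clock: 13.95
position: [444.7, 129.0, 67.5]
tcp_rot: [0.734, 0.679, -0.002, -0.001]
ft_force: [0.5, -0.0, 2.2]
finger_gap: 49.7
finger_force: 0.0
```

```bash
python3 go.py 181,-187,96,.079; python3 snap.py wrist w7
python3 - <<'E'
from h import *
from meas import rect
c=pickle.load(open("w7.pkl","rb"));P=cloud(c);x,y,z=P[...,0],P[...,1],P[...,2];v=c["z_map"]>0
m=v&(x>420)&(x<472)&(y>100)&(y<165)&(z>76)&(z<90); print(P[m].mean(0),P[m].min(0),P[m].max(0))
E
```

```text
cmd [446.3 129.2  69.3  85.5]
14.0 [445.3 129.1  68.4] [ 0.7345  0.6786 -0.001  -0.0008] 49.83345832133038 [ 0.11  0.31 -0.55  0.72 -0.    1.76]
[447.64965861 131.87467006  80.81394982] [420.02304943 115.04895226  76.01307746] [471.99307812 143.34834566  88.78398408]
```

View pics/w7.png

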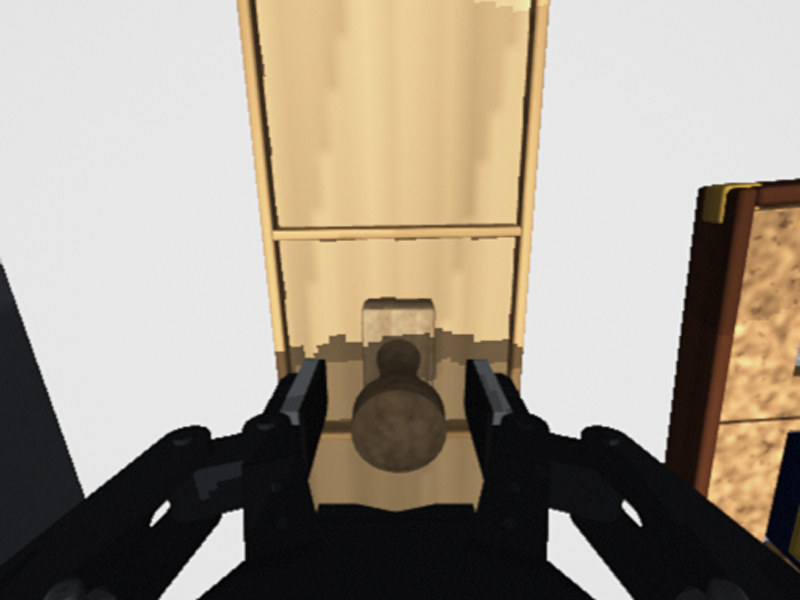

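The stamp knob at (398,430) is centred between the pads at (310/482), so I'll grip.

Emit:
carry_out(
  plan=[
    [40,[0,0,0],[0,0,0]],
    [30,[0,0,0],[0,0,0]],
    [18,[0,0,0],[0,0,0]],
    [18,[0,0,0],[0,0,0]],
    [18,[0,0,0],[0,0,0]],
  ],
)

```text
clock: 14.62
position: [446.3, 129.3, 69.8]
tcp_rot: [0.734, 0.679, 0.0, 0.0]
ft_force: [-2.0, 0.3, 6.6]
finger_gap: 25.9
finger_force: 58.4
```

```bash
python3 go.py - 446.3,129.2,175,85.5 633.8,131.7,175,90 633.8,131.7,72,90
```

```text
cmd [446.3 129.2  69.3  85.5]
[446.3, 129.2, 175.0, 85.5] shift [-0.000e+00  1.000e-01 -1.057e+02] turn -0.0
[633.8, 131.7, 175.0, 90.0] shift [  17.3  186.8 -105.7] turn -0.079
[633.8, 131.7, 72.0, 90.0] shift [ 17.3 186.8  -2.7] turn -0.079
```

Emit:
carry_out(
  plan=[
    [18,[0,0,-30],[0,0,0]],
    [18,[0,0,-70],[0,0,0]],
    [18,[0,0,-100],[0,0,0]],
    [18,[5,50,-100],[0,0,-0.03]],
    [18,[9,100,-100],[0,0,-0.06]],
    [18,[14,150,-100],[0,0,-0.079]],
    [18,[17,180,-100],[0,0,-0.079]],
    [18,[17,187,-90],[0,0,-0.079]],
    [18,[17,187,-60],[0,0,-0.079]],
    [18,[17,187,-40],[0,0,-0.079]],
  ],
)

```text
clock: 15.88
position: [632.5, 131.4, 107.8]
tcp_rot: [0.707, 0.707, -0.001, -0.001]
ft_force: [0.1, 0.1, -0.4]
finger_gap: 25.8
finger_force: 59.1
```

```bash
python3 go.py 17,187,-40,-.079; python3 snap.py wrist w8
python3 - <<'E'
from h import *
from meas import rect
c=pickle.load(open("w8.pkl","rb"));P=cloud(c);x,y,z=P[...,0],P[...,1],P[...,2];v=c["z_map"]>0
rect("block",v&(x>600)&(x<670)&(y>95)&(y<170)&(abs(z-69)<4),P)
E
```

```text
cmd [634.  131.4 109.3  90. ]
15.925 [631.6 131.3 105.6] [ 0.7071  0.7071 -0.0017 -0.0014] 25.487691538600835 [ 0.08  0.54 -0.01  1.02 -0.    1.65]
block c 632.1 136.0 z 65.8 short/long 28.6 33.4 longaxis deg from y -1.1 n 1290 mean [631.6 139.7  66.3]
```

View pics/w8.png

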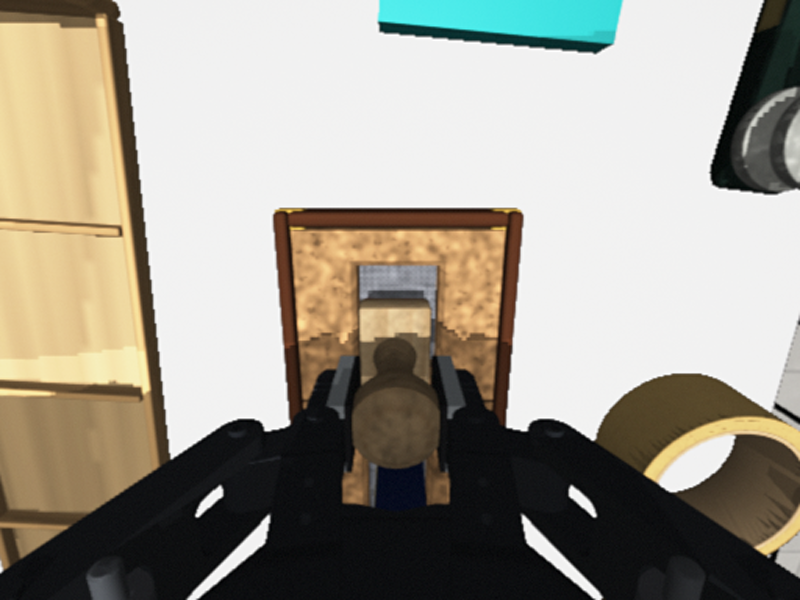

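The stamp hangs upright over its recess. Lowering.

Emit:
carry_out(
  plan=[
    [18,[0,0,15],[0,0,0]],
    [18,[0,0,28],[0,0,0]],
    [18,[0,0,35],[0,0,0]],
    [18,[0,0,37],[0,0,0]],
    [18,[0,0,38.5],[0,0,0]],
    [18,[0,0,38.5],[0,0,0]],
  ],
)

```text
clock: 16.68
position: [634.2, 131.5, 71.9]
tcp_rot: [0.707, 0.707, 0.0, 0.0]
ft_force: [-4.1, -0.0, 9.4]
finger_gap: 25.8
finger_force: 60.1
```

Emit:
carry_out(
  plan=[
    [30,[0,0,0],[0,0,0]],
    [45,[0,0,0],[0,0,0]],
    [45,[0,0,0],[0,0,0]],
    [45,[0,0,-20],[0,0,0]],
    [45,[0,0,-60],[0,0,0]],
    [45,[0,0,-110],[0,0,0]],
    [80,[0,0,-130],[0,0,0]],
    [80,[0,0,-130],[0,0,0]],
  ],
)

```text
clock: 17.68
position: [634.7, 131.5, 202.1]
tcp_rot: [0.707, 0.707, 0.001, 0.001]
ft_force: [-0.0, -0.3, -0.8]
finger_gap: 78.6
finger_force: 0.0
```

```bash
python3 go.py 0,0,38.5,0;  python3 go.py 0,0,-130,0 433,-51,175,88 433,-51,52,88; python3 snap.py wrist w9
python3 - <<'E'
from h import *
from meas import rect
c=pickle.load(open("w9.pkl","rb"));P=cloud(c);x,y,z=P[...,0],P[...,1],P[...,2];v=c["z_map"]>0
rect("block",v&(x>600)&(x<670)&(y>95)&(y<170)&(abs(z-29)<3),P)
rect("knob",v&(x>600)&(x<670)&(y>95)&(y<170)&(z>76)&(z<90),P)
rect("packet",v&(x>600)&(x<670)&(y>0)&(y<80)&(abs(z-95)<4),P)
m=(abs(z-86)<4)&(y<-10)&(y>-95)&(x>395)&(x<475)&v; q=P[m][:,:2].astype(np.float32); print(len(q),len(q) and (cv2.minEnclosingCircle(q),q.min(0),q.max(0)))
E
```

```text
cmd [634.  131.4  70.8  90. ]
cmd [634.  131.4 200.8  90. ]
[433.0, -51.0, 175.0, 88.0] shift [-182.4 -201.    25.8] turn 0.035
[433.0, -51.0, 52.0, 88.0] shift [-182.4 -201.   148.8] turn 0.035
17.725 [634.2 131.4 200.6] [7.071e-01 7.071e-01 2.000e-04 2.000e-04] 80.12929393248946 [ 0.08  0.49  0.17  1.24 -0.    1.65]
block c 633.6 140.2 z 29.5 short/long 25.1 28.7 longaxis deg from y 89.1 n 457 mean [633.6 143.4  29.4]
knob c 633.2 131.3 z 82.9 short/long 26.9 27.7 longaxis deg from y 0.1 n 724 mean [633.4 132.8  82.6]
packet c 634.2 39.5 z 95.5 short/long 21.8 62.6 longaxis deg from y 0.5 n 1289 mean [634.5  41.9  95.4]
50 (((452.6708679199219, -63.36259841918945), 11.258816719055176), array([446.50864, -72.78521], dtype=float32), array([458.95013, -53.83472], dtype=float32))
```

The stamp is seated (block top at z 29.5). Moving above the jar.

Emit:
carry_out(
  plan=[
    [80,[-40,-44,0],[0,0,0.02]],
    [80,[-80,-88,0],[0,0,0.035]],
    [80,[-120,-132,5],[0,0,0.035]],
    [80,[-155,-171,15],[0,0,0.035]],
    [80,[-178,-196,35],[0,0,0.035]],
    [80,[-182,-201,50],[0,0,0.035]],
    [80,[-182,-201,50],[0,0,0.035]],
    [80,[-182,-201,50],[0,0,0.035]],
  ],
)

```text
clock: 18.73
position: [433.2, -50.4, 150.7]
tcp_rot: [0.719, 0.695, -0.0, -0.0]
ft_force: [-0.3, 0.2, -0.2]
finger_gap: 79.9
finger_force: 0.0
```

```bash
python3 go.py -182,-201,50,.035; python3 snap.py wrist w10
python3 - <<'E'
from h import *
c=pickle.load(open("w10.pkl","rb"));P=cloud(c);x,y,z=P[...,0],P[...,1],P[...,2];v=c["z_map"]>0
m=(abs(z-86)<3)&(y<-10)&(y>-95)&(x>395)&(x<475)&v; q=P[m][:,:2].astype(np.float32); print(len(q),cv2.minEnclosingCircle(q),q.min(0),q.max(0))
E
```

```text
cmd [433.  -50.6 150.8  88. ]
18.775 [433.4 -50.3 150.9] [0.7192 0.6948 0.     0.    ] 80.11795455786093 [-0.3   0.18 -0.47  0.93  0.    1.3 ]
4250 ((431.98699951171875, -51.03669357299805), 27.762121200561523) [404.41653 -77.95446] [459.09167  -23.407677]
```

View pics/w10.png

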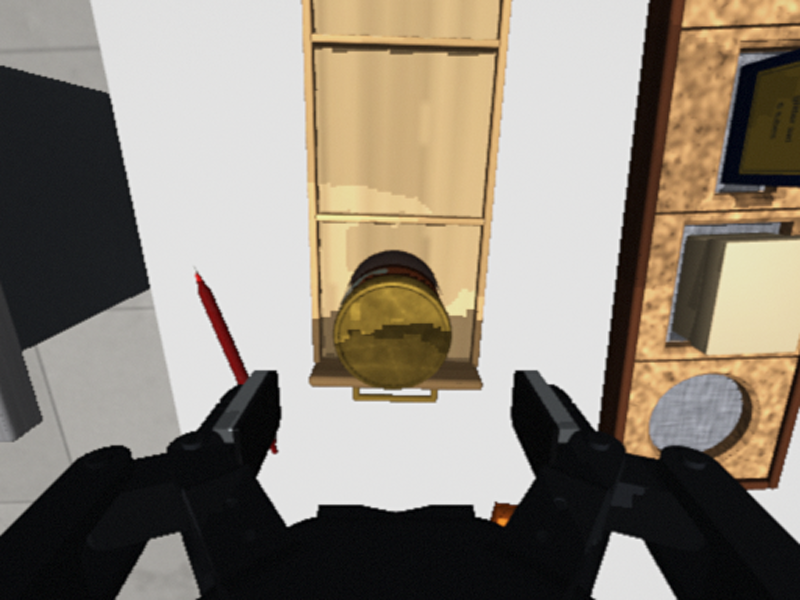

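The jar lid at (393,332) is centred between the fingers; measured centre (432, -51). Descending.

Emit:
carry_out(
  plan=[
    [80,[0,-1,25],[0,0,0]],
    [80,[0,-1,55],[0,0,0]],
    [80,[0,-1,82],[0,0,0]],
    [80,[0,-1,98],[0,0,0]],
    [80,[0,-1,101],[0,0,0]],
    [68,[0,-1,101],[0,0,0]],
    [55,[0,-1,101],[0,0,0]],
    [48,[0,-1,101],[0,0,0]],
    [48,[0,-1,101],[0,0,0]],
    [48,[0,-1,101],[0,0,0]],
  ],
)

```text
clock: 20.02
position: [432.5, -50.6, 50.7]
tcp_rot: [0.719, 0.695, 0.0, 0.001]
ft_force: [-1.7, 0.7, 9.7]
finger_gap: 55.1
finger_force: 61.6
```

```bash
python3 go.py 0,-1,101,0 633.8,-144.5,160,90 633.8,-144.5,52,90
```

```text
cmd [432.  -50.5  49.8  88. ]
[633.8, -144.5, 160.0, 90.0] shift [ -86.8  204.9 -110.2] turn -0.035
[633.8, -144.5, 52.0, 90.0] shift [-86.8 204.9  -2.2] turn -0.035
```

Emit:
carry_out(
  plan=[
    [48,[0,0,-30],[0,0,0]],
    [48,[0,0,-70],[0,0,0]],
    [48,[0,0,-95],[0,0,0]],
    [48,[-21,50,-95],[0,0,-0.01]],
    [48,[-42,100,-95],[0,0,-0.02]],
    [48,[-63,150,-95],[0,0,-0.035]],
    [48,[-80,190,-95],[0,0,-0.035]],
    [48,[-87,205,-90],[0,0,-0.035]],
    [48,[-87,205,-65],[0,0,-0.035]],
    [48,[-87,205,-45],[0,0,-0.035]],
  ],
)

```text
clock: 21.28
position: [633.8, -144.7, 94.2]
tcp_rot: [0.707, 0.707, -0.0, -0.0]
ft_force: [-0.0, 0.2, -3.3]
finger_gap: 54.9
finger_force: 64.9
```

```bash
python3 go.py -87,205,-45,-.035; python3 snap.py wrist w11
```

```text
cmd [ 633.9 -144.7   94.8   90. ]
21.325 [ 632.8 -144.3   91.7] [ 7.071e-01  7.071e-01 -7.000e-04 -1.500e-03] 55.04653062429637 [-0.35  0.56 -0.02  0.99 -0.    1.22]
```

View pics/w11.png

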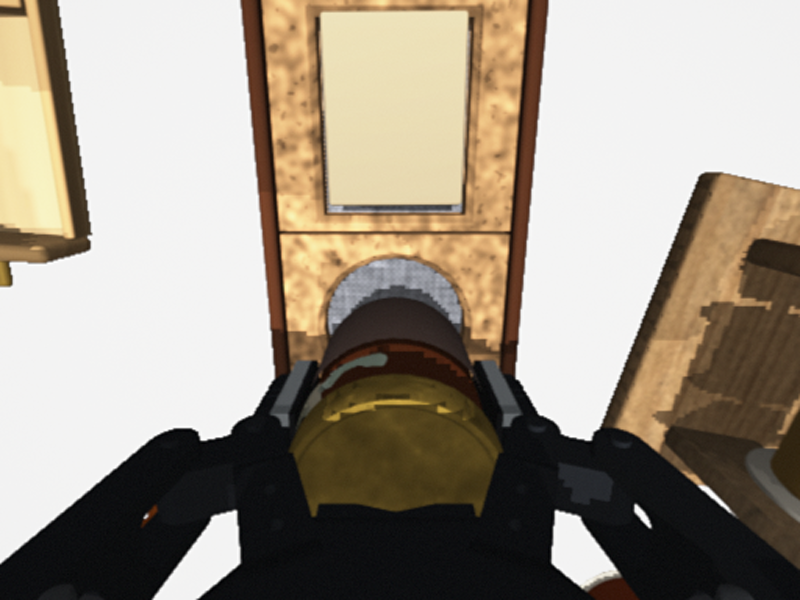

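The jar hangs upright over the round recess. Lowering.

Emit:
carry_out(
  plan=[
    [48,[0,0,15],[0,0,0]],
    [48,[0,0,30],[0,0,0]],
    [48,[0,0,37],[0,0,0]],
    [48,[0,0,40],[0,0,0]],
    [48,[0,0,42],[0,0,0]],
    [48,[0,0,43],[0,0,0]],
    [48,[0,0,43],[0,0,0]],
  ],
)

```text
clock: 22.2
position: [634.0, -144.8, 52.8]
tcp_rot: [0.707, 0.707, 0.0, 0.001]
ft_force: [-3.0, 1.4, 6.4]
finger_gap: 54.8
finger_force: 65.5
```

Emit:
carry_out(
  plan=[
    [60,[0,0,0],[0,0,0]],
    [70,[0,0,0],[0,0,0]],
    [72,[0,0,0],[0,0,0]],
    [72,[0,0,-20],[0,0,0]],
    [72,[0,0,-60],[0,0,0]],
    [72,[0,0,-110],[0,0,0]],
    [72,[40,0,-150],[0,0,0]],
    [72,[90,0,-170],[0,0,0]],
    [72,[90,0,-170],[0,0,0]],
    [72,[90,0,-170],[0,0,0]],
  ],
)

```text
clock: 23.45
position: [633.8, -54.9, 221.4]
tcp_rot: [0.707, 0.707, -0.0, -0.0]
ft_force: [0.3, -0.0, -0.1]
finger_gap: 72.3
finger_force: 0.0
```

```bash
python3 snap.py wrist w12
python3 - <<'E'
from h import *
from meas import rect
c=pickle.load(open("w12.pkl","rb"));P=cloud(c);x,y,z=P[...,0],P[...,1],P[...,2];v=c["z_map"]>0
t=v&(x>595)&(x<672)
rect("jar",t&(y<-100)&(y>-190)&(z>70),P)
rect("box",t&(y<-10)&(y>-95)&(abs(z-46)<4),P)
rect("packet",t&(y>0)&(y<80)&(abs(z-95)<4),P)
E
```

```text
23.5 [633.7 -55.3 221.1] [ 7.073e-01  7.070e-01 -3.000e-04 -3.000e-04] 72.00735291125335 [-0.21  0.47  0.18  1.28 -0.    1.36]
jar c 633.7 -144.5 z 87.8 short/long 53.6 54.1 longaxis deg from y 88.1 n 2054 mean [ 633.7 -142.2   87.2]
box c 633.5 -52.4 z 46.1 short/long 51.0 65.5 longaxis deg from y 0.2 n 2655 mean [633.3 -50.8  46. ]
packet c 634.8 39.2 z 95.5 short/long 22.0 61.6 longaxis deg from y 0.1 n 2093 mean [634.8  40.1  95.5]
```

View pics/w12.png

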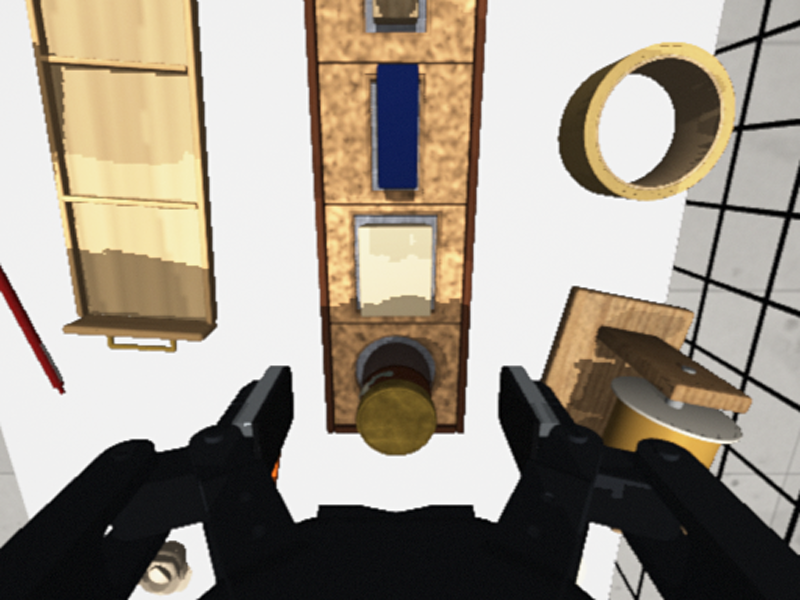

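The four pieces stand in their recesses: jar (395,415), box (396,268), packet (397,127) and stamp (396,12). Their heights are right, the gripper is clear, and the ball was never approached, so I'm handing in.

```bash
python3 -c "
from station import env
print(env.finish_job())"
```

```text
the job is handed in; nothing more can be done
None
```

The candle jar, card box, packet and stamp are each upright in their own recess of the dark tray, measured at the right height and centred within about 2 mm; the glass ball was never approached, and the job was handed in at about 23.5 s (the hand-in returned no score).

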